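# Load the fixtures and lock their tote on the vibrating table

## Task

Get the dusty mould fixtures ready to be shaken clean: lay every white stepped fixture that is here, also one left over on the deck of the vibrating table, flat in the grey tote, side by side and not on top of one another. Slide the tote along the bench and up the ramp (push it, do not lift it) until its rear edge drops behind the lip and it sits flat on the deck, and then swing the keeper bar fully shut over it so that it clicks home (the bar may first have to be swung out of the way). Leave the other things on the bench alone.

Things in the scene. Friction and masses are not known exactly. Their poses are not given: they have to be found in the camera images.
- shaker: low vibrating table of bare aluminium and grey steel, fixed on the bench, yaw varies; has a ramp, a lip, a deck and a keeper bar. Origin on the bench (z = 0) under the middle of the lip's deck-side face; its +y is the way in (up the ramp), its x runs across, z up. A small motor behind the back stop reaches to its y = 216 mm, 58 high
- ramp_foot (a point): middle of the foot of the ramp, on the bench, at shaker (0, -120, 0) mm. The ramp is 238 wide and rises straight (17.6 deg) from here to the top of the lip. Guide rails stand 119 mm either side of the middle line, 13 high over the ramp; from the foot they flare outwards, 18 mm high, to 280 mm apart at y = -160 mm
- lip_mid (a point): middle of the top edge of the lip, shaker (0, 0, 38) mm; the deck behind it lies 10 mm lower
- pocket_mid (a point): middle of the flat deck on its surface, shaker (0, 84, 28) mm. The pocket runs from the lip (y = 0) to an upright back stop (y = 168 mm, 58 high), 238 wide between rails 16 mm high over the deck; the tote has 12 mm of play lengthwise and 8 across
- keeper (a joint): angle of the keeper bar about its upright hinge, rad: 0 shut (nose in its catch), growing as it swings out over the ramp; 1.57 alongside the ramp, stop at 1.75. Stays where it is left (about 1 N at the knob moves it); in the last 0.07 rad a spring plunger must be overcome (about 4 N at the knob), then it draws home to its stop at 0. Below about 1.5 it blocks the tote's way in
- keeper_hinge (a point): on the hinge axis of the keeper at the bar's mid height, shaker (135, 9, 84) mm. Steel bar 10 thick, 14 high, 263 long from the axis, underside 77 mm over the bench: 4 mm clear of the rear wall of a seated tote, so it cannot shut over one still up on the lip. At angle a it points to (-cos a, -sin a) in shaker x, y. Hinge post 75 high at x = 127..146, y = -4..22
- keeper_knob (a point): centre of the black round upright knob on the keeper bar, 18 diameter, from 91 to 128 mm above the bench (this point at 110), 220 mm from the hinge axis. Near the shut knob stands the catch post: shaker x = -160..-136, y = -13..25, 94 mm high
- tote: loose open grey plastic tray, 230 (its x) x 156 (its y) x 45 mm high, walls 8 thick, floor 8 thick; inside 214 x 140. about 0.45 kg. Origin at the centre of its underside, z up. It starts empty on the bench before the foot of the ramp, its y roughly along the shaker's y, the +y wall towards the ramp
- brush: flat brush lying near the work, bystander; origin at its middle on the bench
- caliper: dial caliper lying near the work, bystander; origin at its middle on the bench
- tape_brown: narrow brown tape roll lying near the work, 68 x 68 x 12 mm, bystander; origin at its middle on the bench
- marker: marker pen lying near the work, bystander; origin at its middle on the bench
- fixture_a_mid (a point): small white stepped mould fixture, 38 (its x) x 120 (its y) x 36 mm (26 high over the half with the slot, at its -y), 0.15 kg, grasp across the 38; point at its centre, 18 mm over its underside, z up; starts lying on the bench to the right; may be absent
- fixture_b_mid (a point): small white stepped mould fixture, 38 (its x) x 120 (its y) x 36 mm (26 high over the half with the slot, at its -y), 0.15 kg, grasp across the 38; point at its centre, 18 mm over its underside, z up; starts lying on the bench to the right; may be absent
- fixture_c_mid (a point): small white stepped mould fixture, 38 (its x) x 120 (its y) x 36 mm (26 high over the half with the slot, at its -y), 0.15 kg, grasp across the 38; point at its centre, 18 mm over its underside, z up; if present, starts left over on the shaker's deck; may be absent
- fixture_a: the same fixture, origin at the centre of its underside
- fixture_b: the same fixture, origin at the centre of its underside
- fixture_c: the same fixture, origin at the centre of its underside
Not all that is in view belongs to the job. Leave any green or purple look-alike of the fixture_b alone.

How it is judged:
By the outcome, as a careful person would: the job done as asked, in the order asked, and still so for the second after the job is handed in, with the robot touching nothing.
Of fixture_a, fixture_b, fixture_c only 2 to 3 are there at a start; the rules pass over those that are not, and their reading is None.
At some moment in a run one of fixture_a, fixture_b, fixture_c may be knocked a few centimetres aside while the robot is not near it.
Once in a run the grip may slacken for a moment while it holds something.
It also fails if it takes over 210 s, if anything falls off the work surface, if the arm or the gripper's body presses on something with over 40 N, if the wrist force passes 120 N, or if a joint passes its speed limit or range.

## Robot

A 7-joint arm with a two-finger parallel gripper is mounted at the origin on a cart in front of the work surface, level with it; the furniture and walls round the work are solid. World frame = base frame: x ahead of the robot, y to its left, z up, the work surface at z = 0. Lengths are in mm, angles in rad, forces in N, time in s.
With the tool pointing down it reaches from about 350 to 900 mm from the base axis. Payload 8.1 kg.
Tool frame: the origin (TCP) lies between the finger pads; the fingertips stand 25 mm ahead of it and the grasp point (between the pads) lies 6 mm ahead of it (robot.finger_overhang is the distance from the TCP to the fingertips, in mm); z points along the fingers, y is the line along which they close (so a half turn about z gives the same grasp; the last joint's range is limited). The gripper opens to 85 mm and grips with 20 to 120 N. Pads are 22 mm wide; open, the fingers measure 114 mm over their backs; the gripper's body (76 mm by 85 mm) begins 54 mm behind the grasp point. The pads swing forward as they close: fully open they stand 13 mm farther back than shut.
Start: joints at [1.137, 0.434, 0.025, 1.573, -0.012, 1.134, -0.075], TCP at [202.977, -591.135, 256.323] pointing down, gripper open.
Joint ranges: [-2.62, 2.62], [-0.44, 2.09], [-1.27, 1.32], [0.08, 2.57], [-1.32, 4.46], [0.12, 2], [-2.74, 2.74]. Speed limits (rad/s): [2.22, 2.22, 3.01, 3.01, 3.14, 3.14, 3.14].

## Interface

Orientations are given as a unit quaternion [w, x, y, z].
In Python, from bench import robot gives the robot as it stands. The module is installed in compiled form; this text tells all that it offers.
- The arm moves only by the tool jog_arm, never from a script. Its argument "increments" is a list of rows, each a list of 3 entries, a list of its own where there are three numbers: the shift along the world's x, y, z in m, then the turn about the world's z in degrees, then the gripper command: -1 is fully open, 1 is shut, values between are in proportion. A call has 1 to 20 rows; each row shifts and turns the commanded pose from where the row before left it; what a row does not reach is not made up. A row lasts 1/12 s, in which the tool goes at most 41.7 mm and 7.16 degrees, less where a joint would pass 70% of its speed; a pose out of reach is approached as far as the arm can. A call is refused whole if a number of a shift passes 0.0417 or a number of a turn 7.16, either way. A call with a gripper value outside its range is refused whole. The fingers move at their own pace and stop on an object; "grip_force" is the grip in N (left out, the last holds). Time passes only in rows, so rows that do not move let the fingers close. It gives the time, the measured TCP pose, the force, the opening and the grip force at its end, in the units of the state.
- robot.sense(): the state, without advancing time (a new reading comes with each control period).
- robot.camera(name): name is "scene" or "top"; returns a dict with "pixels" (400x640x3 uint8, red, green, blue), "intrinsics" (3x3 intrinsics, pixels), "k1" (the pictures are not rectified: a ray, as slopes to the right and down, at radius r is drawn at 1 + k1 r^2 times it, then the intrinsics apply), "R" (3x3) and "t" (3): a world point X has camera coordinates R X + t. Camera axes: x right, y down, z forward; pixel columns grow to the right and rows downward; lengths in mm; the calibration is good to about 2 mm. A picture is of the moment at which its call begins. There is no depth.
- robot.sign_off(): hands the job in; it is judged then, once.
The state is a dict: "t": time; "joint_positions": joint angles; "qd": joint speeds; "joint_efforts": joint torques, N m; "position": TCP position; "eef_rot": TCP orientation; "force": force on the tool from outside, world axes, zero at the start; "moment": the same for the moment, N m; "width": opening from 0.0 (shut) to 1.0 (fully open); "grip_force": force on a finger pad.
Only numpy, scipy, OpenCV 4.12 (cv2) and the standard library are available. Lean on these libraries where they do the work, as an engineer would, in place of code of your own. Each camera call takes 0.05 s, during which the arm holds its last target. There are 200 camera calls.

## Working session

There is one attempt and no reset: what is moved stays moved. The work goes in short steps, Python scripts to look and compute and a tool call to move; the robot and the scene stay as the last step left them, time stands still between calls to the robot, and variables do not carry over. Pictures are saved under pics/ and viewed, at most 15 in all, crops included, and the job is handed in when it is done.

Besides the shell and the picture viewer there is one more tool, called as name(argument=value, ...) on one line, values as JSON. jog_arm: Moves the arm, as the interface text tells. Its arguments: {"type":"object","properties":{"increments":{"type":"array","items":{"type":"array"}},"grip_force":{"type":"number"}},"required":["increments"]}

```bash
mkdir -p pics; cat > h.py <<'E'
import numpy as np, cv2
from bench import robot
def snap(name,fn=None):
    c=robot.camera(name)
    if fn: cv2.imwrite('pics/'+fn,c['pixels'][:,:,::-1])
    return c
def w2p(c,X):
    X=np.atleast_2d(X).astype(float); p=X@np.array(c['R']).T+np.array(c['t']).ravel()
    s=p[:,:2]/p[:,2:]; s=s*(1+c['k1']*(s**2).sum(1,keepdims=True)); K=np.array(c['intrinsics'])
    return s@K[:2,:2].T+K[:2,2]
def p2w(c,uv,z):
    K=np.array(c['intrinsics']); d=(np.atleast_2d(uv)-K[:2,2])@np.linalg.inv(K[:2,:2]).T; s=d.copy()
    for _ in range(20): s=d/(1+c['k1']*(s**2).sum(1,keepdims=True))
    r=np.c_[s,np.ones(len(s))]@np.array(c['R']); o=-np.array(c['R']).T@np.array(c['t']).ravel()
    return o+r*((np.array(z)-o[2])/r[:,2])[:,None]
E
python3 - <<'E'
from h import *
for n in('top','scene'):
    c=snap(n,n+'0.png'); print(n,c['intrinsics'],c['k1'],-np.array(c['R']).T@np.array(c['t']).ravel(),np.round(c['R'],2).tolist())
s=robot.sense();print(s)
E
```

```text
top [[512.58254834   0.         315.84134952]
 [  0.         512.58254834 200.43669816]
 [  0.           0.           1.        ]] -0.0011340720231802015 [-414.40730045 -185.16319116 1676.05244929] [[0.15, -0.99, -0.01], [-0.83, -0.12, -0.54], [0.53, 0.09, -0.84]]
scene [[499.54862107   0.         318.35100006]
 [  0.         499.54862107 191.49914355]
 [  0.           0.           1.        ]] -0.08059982319015943 [-788.64147062 -735.39930356 1444.97726227] [[0.44, -0.9, -0.02], [-0.61, -0.28, -0.75], [0.66, 0.34, -0.67]]
{'t': 0.1, 'joint_positions': array([ 1.13743748,  0.43514349,  0.02497621,  1.57398336, -0.01160644,
        1.13399051, -0.07509476]), 'qd': array([-1.21330005e-03, -3.31744618e-03,  1.41920673e-03, -3.25477947e-03,
        1.22949913e-03, -1.98959582e-03, -9.19846066e-05]), 'joint_efforts': array([ 4.07526168e-03, -6.71753240e+01,  1.02854479e+00, -3.16899347e+01,
        1.57167739e-02,  7.26468366e-03,  9.92368086e-05]), 'position': array([ 202.79951915, -590.75662113,  255.61933965]), 'eef_rot': array([-6.67805679e-04,  9.86361411e-01,  1.64592502e-01, -1.72860992e-04]), 'force': array([-0.79618439, -0.44915017, -0.39175496]), 'moment': array([ 0.01050651, -0.01505767, -0.04399123]), 'grip_force': 0.0, 'width': 0.9996382040084832}
```

View pics/top0.png

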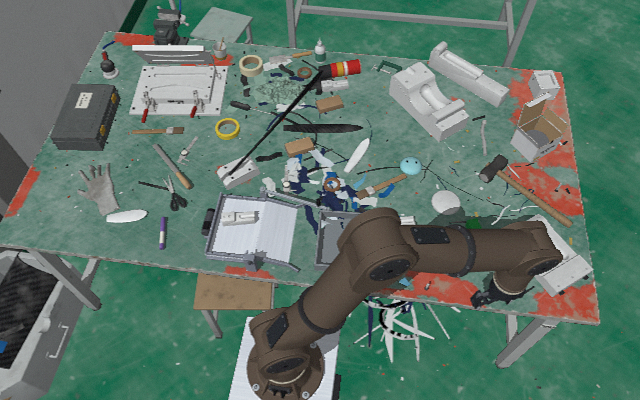

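View pics/scene0.png

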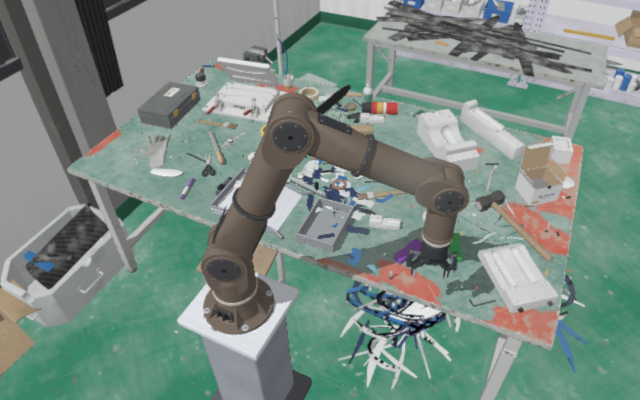

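The top view shows the shaker at about (252,228), with a white fixture on its deck. The tote is partly hidden at about (335,240). The scene view shows a white fixture at about (375,222). I'll enlarge these areas.

```bash
python3 - <<'E'
import cv2
a=cv2.imread('pics/top0.png')[150:290,190:390];b=cv2.imread('pics/scene0.png')[150:290,200:480]
cv2.imwrite('pics/c1.png',cv2.resize(a,(800,560),interpolation=cv2.INTER_CUBIC))
cv2.imwrite('pics/c2.png',cv2.resize(b,(800,400),interpolation=cv2.INTER_CUBIC))
E
```

```text
(no output)
```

View pics/c1.png

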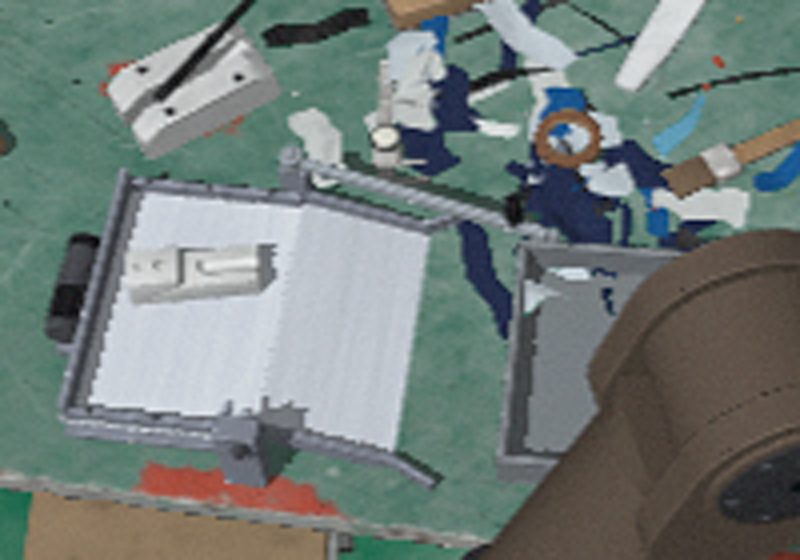

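View pics/c2.png

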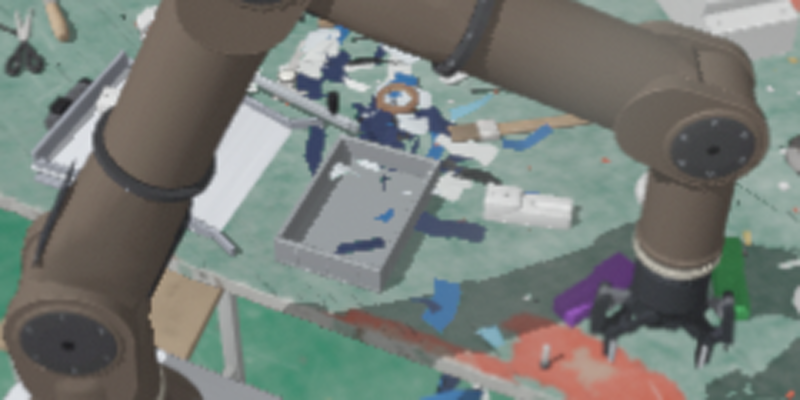

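The shaker's +y points image-left: the motor is at crop (75,290), the hinge post at (293,170) and the catch post at (250,450). The bar is swung out with its knob at (515,210). Fixture c is on the deck at (195,275). The tote is on the bench, one white fixture lies right of it, and the purple and green look-alikes are near the gripper. Next I'll fit the models.

```bash
cat >> h.py <<'E'
from scipy.optimize import least_squares
def loc(p,P):
    c,s=np.cos(p[2]),np.sin(p[2]); P=np.array(P,float); return np.c_[p[0]+c*P[:,0]-s*P[:,1],p[1]+s*P[:,0]+c*P[:,1],P[:,2]]
def fit(obs,x0):
    # obs: list of (cam, local pts, pixels)
    f=lambda p: np.concatenate([(w2p(c,loc(p,P))-np.array(q)).ravel() for c,P,q in obs])
    r=least_squares(f,x0,x_scale=[100,100,.3],loss='soft_l1'); return r.x, np.round(r.fun.reshape(-1,2),1) if len(r.fun)%2==0 else r.fun
E
python3 - <<'E'
from h import *
T=snap('top');S=snap('scene')
t=lambda *q:[(190+a/4,150+b/4) for a,b in q]; s=lambda *q:[(200+a/2.857,150+b/2.857) for a,b in q]
p,r=fit([(T,[(119,-120,0),(-119,-120,0),(119,168,58),(-119,168,58),(136,9,75),(-148,6,94)],t((432,237),(395,450),(125,178),(68,413),(292,155),(250,415)))],[400,300,0])
print('shaker',p,r.tolist())
k=p2w(T,t((515,210)),[110])[0];h=loc(p,[(135,9,84)])[0];e=p2w(T,t((552,238)),[84])[0]
for q in(k,e):
  d=(q-h)[:2]; d=np.array([[np.cos(p[2]),np.sin(p[2])],[-np.sin(p[2]),np.cos(p[2])]])@d; print('keeper',q,np.hypot(*d),np.arctan2(-d[1],-d[0]))
p2,r=fit([(S,[(115,78,45),(115,-78,45),(-115,-78,45),(-115,78,45)],s((345,138),(440,160),(380,270),(278,243))),(T,[(115,78,45),(-115,78,45)],t((525,240),(500,460)))],[400,0,0]);print('tote',p2,r.tolist())
print('c',p2w(T,t((123,275),(270,248),(270,272),(130,303),(185,250)),[64,54,54,64,64]))
print('a',p2w(S,s((487,185),(575,198),(572,228),(487,220)),[36,26,0,0]))
E
```

```text
shaker [4.77125225e+02 1.74995193e+02 5.92356934e-02] [[-0.7, -2.1], [1.4, 0.6], [-0.1, -0.6], [1.5, -3.4], [-0.2, 1.7], [-1.3, 2.3]]
keeper [566.58752018 -27.61885534 110.        ] 224.1074083841017 1.310445740413041
keeper [557.63952346 -62.75665548  84.        ] 260.33032789827365 1.303729406587062
tote [ 4.64985049e+02 -1.18088109e+02  4.75929945e-02] [[-0.6, -1.9], [1.4, 0.2], [0.9, 0.8], [-0.9, -1.3], [-0.1, -0.1], [-0.1, 0.8]]
c [[475.98852283 322.29046912  64.        ]
 [528.88902402 197.1168761   54.        ]
 [503.52271166 191.73368682  54.        ]
 [448.10684929 308.70451991  64.        ]
 [510.05701677 272.08982843  64.        ]]
a [[ 571.86025989 -261.55092684   36.        ]
 [ 609.11665954 -379.56962035   26.        ]
 [ 576.91313556 -388.85839103    0.        ]
 [ 541.50671054 -275.55694043    0.        ]]
```

The fits agree with the given sizes, to within about 3 mm:

| Item | Position (mm) | Yaw or angle (rad) |
|---|---|---|
| Shaker | (477, 175) | 0.06 |
| Keeper | – | 1.31 (blocks the way in) |
| Tote | (465, -118) | 0.05 |
| Bench fixture | about (575, -325) | – |

First I'll swing the keeper out with the fingers closed.

jog_arm(increments=[[[0.019, 0.033, 0], 0, 1], [[0.019, 0.033, 0], 0, 1], [[0.019, 0.033, 0], 0, 1], [[0.019, 0.033, 0], 0, 1], [[0.019, 0.033, 0], 0, 1], [[0.019, 0.033, 0], 0, 1], [[0.019, 0.033, 0], 0, 1], [[0.019, 0.033, 0], 0, 1], [[0.019, 0.033, 0], 0, 1], [[0.019, 0.033, 0], 0, 1], [[0.019, 0.033, 0], 0, 1], [[0.019, 0.033, 0], 0, 1], [[0.019, 0.033, 0], 0, 1], [[0.019, 0.033, 0], 0, 1], [[0.019, 0.033, 0], 0, 1], [[0.019, 0.033, 0], 0, 1], [[0.018, 0.033, 0], 0, 1], [[0, 0, 0], 0, 1], [[0, 0, 0], 0, 1]], grip_force=40)

```text
t: 1.78
position: [525.5, -27.6, 256.1]
eef_rot: [-0.0, 0.986, 0.167, -0.0]
force: [-0.4, -0.1, 0.0]
width: -0.002
grip_force: 0.0
```

```bash
python3 - <<'E'
from h import *
a=snap('top')['pixels'][:,:,::-1];b=snap('scene')['pixels'][:,:,::-1]
im=np.vstack([cv2.resize(a[130:280,220:500],None,fx=2,fy=2,interpolation=2),cv2.resize(b[150:290,250:530],None,fx=2,fy=2,interpolation=2)])
cv2.imwrite('pics/d.png',im);print(im.shape)
E
```

```text
(580, 560, 3)
```

View pics/d.png

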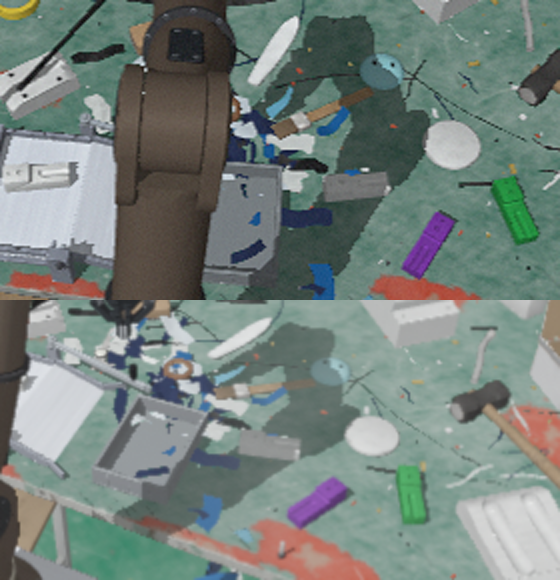

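The bench has only one white fixture, at top-crop (356,187) and in shadow, plus c on the deck. Next I'll lower the closed fingers beside the knob and push it outwards.

jog_arm(increments=[[[0, 0, -0.033], 0, 1], [[0, 0, -0.033], 0, 1], [[0, 0, -0.033], 0, 1], [[0, 0, -0.033], 0, 1], [[0, 0, 0], 0, 1], [[0.01, 0, 0], 0, 1], [[0.01, 0, 0], 0, 1], [[0.01, 0, 0], 0, 1], [[0.01, 0, 0], 0, 1], [[0.01, 0, 0], 0, 1], [[0.01, 0, 0], 0, 1], [[0.01, 0, 0], 0, 1], [[0.01, 0, 0], 0, 1], [[0.01, 0, 0], 0, 1], [[0.008, 0, 0], 0, 1], [[0, 0, 0], 0, 1]])

```text
t: 3.22
position: [625.2, -29.9, 124.8]
eef_rot: [0.0, 0.986, 0.165, 0.001]
force: [0.5, 0.2, 0.7]
width: -0.003
grip_force: 0.0
```

jog_arm(increments=[[[-0.01, 0, 0], 0, 1], [[-0.01, 0, 0.03], 0, 1], [[0, 0, 0.033], 0, 1], [[0, 0, 0.033], 0, 1], [[0, -0.03, 0.033], 7, 0.0], [[0, -0.03, 0], 7, 0.0], [[0, -0.03, 0], 7, 0.0], [[0, -0.03, 0], 7, 0.0], [[0, -0.03, 0], 7, 0.0], [[0, -0.03, 0], 7, 0.0], [[0, 0, 0], 7, 0.0], [[0, 0, 0], 7, 0.0], [[0, 0, 0], 7, 0.0], [[0, 0, 0], 7, 0.0], [[0, 0, 0], 7, 0.0], [[0, 0, 0], 7, 0.0], [[0, 0, 0], 0, 0.0]])

```text
t: 4.63
position: [602.8, -208.3, 251.3]
eef_rot: [0.0, 0.621, 0.784, 0.0]
force: [-0.2, 0.2, 0.3]
width: 0.501
grip_force: 0.0
```

```bash
python3 - <<'E'
from h import *
print(robot.sense()['joint_positions'])
a=snap('top','t2.png')['pixels'][:,:,::-1];b=snap('scene','s2.png')['pixels'][:,:,::-1]
im=np.vstack([cv2.resize(a[130:230,290:490],None,fx=3,fy=3,interpolation=2),cv2.resize(b[170:270,280:480],None,fx=3,fy=3,interpolation=2)])
cv2.imwrite('pics/e.png',im);print(im.shape)
E
```

```text
[ 0.62519063  0.52848945 -0.5813781   1.50853531  0.30221514  1.19505601
  0.22672669]
(600, 600, 3)
```

View pics/e.png

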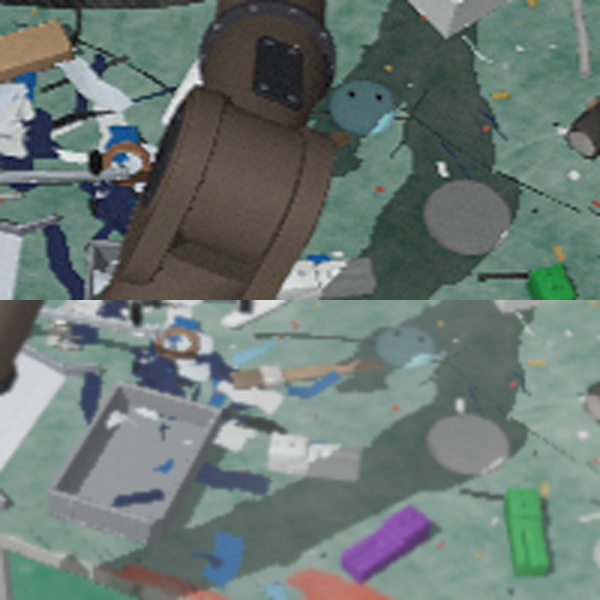

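The knob is now at crop (95,162), swung out. I'll enlarge the fixture for a precise grasp pose.

```bash
python3 - <<'E'
from h import *
T=snap('top');S=snap('scene')
print('knob',p2w(T,[(321.7,184)],[110]))
a=cv2.imread('pics/d.png')[155:210,310:400];b=cv2.imread('pics/s2.png')[305-100:235,365:405]
im=np.vstack([cv2.resize(a,(440,269),interpolation=2),cv2.resize(b,(440,330),interpolation=2)]);cv2.imwrite('pics/f.png',im)
E
```

```text
knob [[648.37971986 -26.74068777 110.        ]]
```

View pics/f.png

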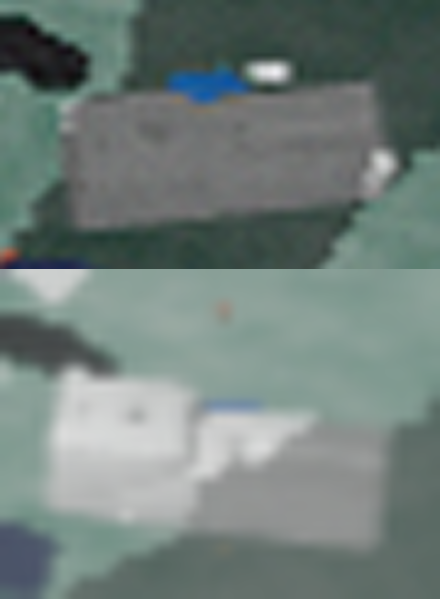

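```bash
python3 - <<'E'
from h import *
T=snap('top');S=snap('scene')
t=lambda *q:[(220+(310+a/4.889)/2,130+(155+b/4.889)/2) for a,b in q]; s=lambda *q:[(365+a/11,205+(b-269)/11) for a,b in q]
L=[(19,60,36),(19,0,36),(19,-60,26),(-19,-60,0),(-19,60,0)]
o1=(S,L,s((62,372),(205,387),(390,425),(370,552),(50,512)))
o2=(T,[L[0],L[2],L[3],L[4]],t((75,98),(372,82),(385,200),(82,230)))
for o in([o1],[o2],[o1,o2]): p,r=fit(o,[575,-325,.3]);print(p,r.tolist())
tc=lambda *q:[(190+a/4,150+b/4) for a,b in q]
C=[(19,60,64),(-19,60,64),(-19,-60,54),(19,-60,54),(-19,60,28),(-19,-60,28)]
p,r=fit([(T,C,tc((123,252),(130,283),(270,265),(270,243),(133,303),(270,290)))],[488,256,.2]);print(p,r.tolist())
E
```

```text
[ 5.72688324e+02 -3.22816380e+02  2.78745529e-01] [[-0.3, -0.1], [1.6, 0.1], [-0.4, 0.1], [0.3, -0.2], [-0.6, 0.1]]
[ 5.76882090e+02 -3.25626458e+02  2.55952894e-01] [[-0.5, 0.0], [0.5, -0.2], [0.3, -0.0], [-0.4, 0.2]]
[ 5.74878202e+02 -3.24076096e+02  2.66774647e-01] [[0.3, -0.5], [2.2, -0.1], [0.2, -0.1], [0.7, -0.3], [-0.2, -0.3], [-1.0, 0.6], [0.0, 0.1], [-0.1, 0.2], [-0.7, 0.7]]
[5.01962115e+02 2.58915684e+02 2.73258360e-01] [[2.0, -0.7], [0.5, 0.3], [-1.3, 2.5], [-2.0, -0.8], [1.4, 0.2], [-0.6, -0.2]]
```

jog_arm(increments=[[[-0.01, -0.037, 0], 2, -0.6], [[-0.01, -0.037, 0], 0, -0.6], [[-0.009, -0.038, 0], 0, -0.6], [[0, 0, -0.035], 0, -0.6], [[0, 0, -0.035], 0, -0.6], [[0, 0, -0.035], 0, -0.6], [[0, 0, -0.035], 0, -0.6], [[0, 0, -0.035], 0, -0.6], [[0, 0, 0], 0, -0.6], [[0, 0, 0], 0, -0.6]])

```text
t: 5.77
position: [573.0, -319.6, 75.1]
eef_rot: [-0.002, 0.609, 0.793, -0.0]
force: [0.3, 0.4, 0.3]
width: 0.8
grip_force: 0.0
```

jog_arm(increments=[[[0, 0, -0.022], 0, -0.6], [[0, 0, -0.022], 0, -0.6], [[0, 0, 0], 0, -0.6], [[0, 0, 0], 0, 0.6], [[0, 0, 0], 0, 1], [[0, 0, 0], 0, 1], [[0, 0, 0], 0, 1], [[0, 0, 0], 0, 1], [[0, 0, 0], 0, 1], [[0, 0, 0], 0, 1]], grip_force=60)

```text
t: 6.6
position: [575.7, -320.7, 35.1]
eef_rot: [0.002, 0.609, 0.793, 0.0]
force: [-0.9, -0.2, 6.2]
width: 0.431
grip_force: 60.9
```

jog_arm(increments=[[[0, 0, 0.02], 0, 1], [[0, 0, 0.03], 0, 1], [[0, 0, 0.03], 0, 1], [[0, 0, 0.03], 0, 1], [[-0.006, 0.021, 0], -2.5, 1], [[-0.006, 0.021, 0], -2.5, 1], [[-0.006, 0.021, 0], -2.5, 1], [[-0.006, 0.021, 0], -2.5, 1], [[-0.006, 0.021, 0], -2.5, 1], [[-0.006, 0.021, 0], 0, 1], [[-0.006, 0.021, 0], 0, 1], [[-0.006, 0.021, 0], 0, 1], [[-0.006, 0.021, 0], 0, 1], [[-0.007, 0.02, 0], 0, 1], [[0, 0, 0], 0, 1], [[0, 0, 0], 0, 1]])

```text
t: 7.93
position: [513.4, -109.9, 143.7]
eef_rot: [0.001, 0.691, 0.723, 0.0]
force: [0.3, -0.8, -2.1]
width: 0.43
grip_force: 60.5
```

```bash
python3 - <<'E'
from h import *
print(robot.sense()['joint_positions'])
b=snap('scene')['pixels'][:,:,::-1]
cv2.imwrite('pics/g.png',cv2.resize(b[130:280,260:460],None,fx=3,fy=3,interpolation=2))
E
```

```text
[ 0.51278922  0.4607697  -0.53975626  1.91626594  0.31117923  0.84515124
 -0.14424117]
```

View pics/g.png

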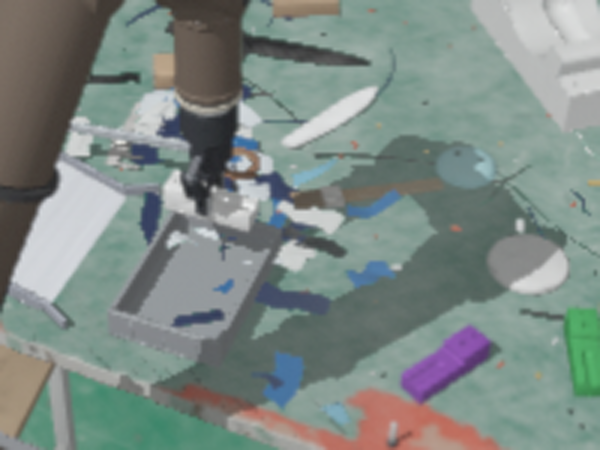

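The fixture is held above the tote, at crop (215,200). Next I'll lower and release it.

jog_arm(increments=[[[0.001, -0.002, -0.025], 0, 1], [[0, 0, -0.025], 0, 1], [[0, 0, -0.02], 0, 1], [[0, 0, -0.015], 0, 1], [[0, 0, -0.01], 0, 1], [[0, 0, -0.004], 0, 1], [[0, 0, 0], 0, 1], [[0, 0, 0], 0, 1]])

```text
t: 8.65
position: [514.7, -113.8, 43.9]
eef_rot: [0.001, 0.692, 0.722, 0.0]
force: [0.4, 0.4, -1.3]
width: 0.429
grip_force: 60.5
```

jog_arm(increments=[[[0, 0, -0.002], 0, 1], [[0, 0, 0], 0, 0.2], [[0, 0, 0], 0, -0.3], [[0, 0, 0], 0, -0.3], [[0, 0, 0], 0, -0.3], [[0, 0, 0.02], 0, -0.3], [[0, 0, 0.03], 0, -0.3], [[0, 0, 0.04], 0, -0.3], [[0, 0, 0.04], 0, -0.3], [[0.02, -0.02, 0.04], 0, -0.3], [[0.02, -0.03, 0.03], 0, -0.6], [[0.02, -0.03, 0], 0, -0.6], [[0, 0, 0], 0, -0.6]])

```text
t: 9.73
position: [571.9, -194.4, 233.6]
eef_rot: [0.003, 0.694, 0.719, 0.0]
force: [-1.2, -1.0, -0.8]
width: 0.795
grip_force: 0.0
```

```bash
python3 - <<'E'
from h import *
a=snap('top','t3.png')['pixels'][:,:,::-1];b=snap('scene','s3.png')['pixels'][:,:,::-1]
im=np.vstack([cv2.resize(a[195:235,205:265],None,fx=8,fy=8,interpolation=2),cv2.resize(b[190:260,280:360],(320,280),interpolation=2).repeat(1,0) if 0 else np.hstack([cv2.resize(b[190:260,280:360],(320,280),interpolation=2),cv2.resize(a[190:270,290:340],(160,280),interpolation=2)])])
cv2.imwrite('pics/i.png',im);print(im.shape)
E
```

```text
(600, 480, 3)
```

View pics/i.png

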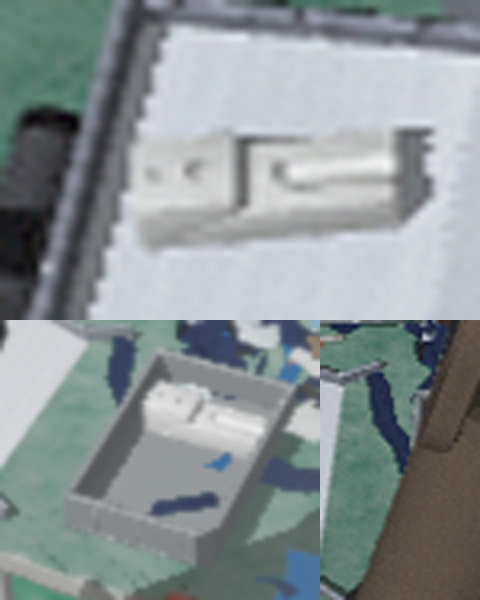

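In the tote view, fixture a lies flat along the far wall. Now the pose of c.

```bash
python3 - <<'E'
from h import *
T=snap('top')
tc=lambda *q:[(205+a/8,195+b/8) for a,b in q]
C=[(19,60,64),(-19,60,64),(-19,-60,54),(19,-60,54),(-19,60,28),(-19,-60,28),(-19,0,64),(19,0,64)]
Q=tc((133,140),(138,213),(398,200),(395,132),(148,248),(400,228),(238,210),(238,138))
p,r=fit([(T,C,Q)],[488,256,.2]);print(p,r.tolist())
E
```

```text
[4.96811080e+02 2.63762685e+02 2.38158463e-01] [[-0.3, 0.3], [-1.0, 0.0], [-0.3, 0.3], [-0.2, -0.0], [-0.6, 0.6], [0.2, 0.3], [2.9, -1.0], [2.8, -0.8]]
```

jog_arm(increments=[[[-0.006, 0.035, 0], 1, -0.6], [[-0.006, 0.035, 0], 1, -0.6], [[-0.006, 0.035, 0], 1, -0.6], [[-0.006, 0.035, 0], 1, -0.6], [[-0.006, 0.035, 0], 1, -0.6], [[-0.006, 0.035, 0], 1, -0.6], [[-0.006, 0.035, 0], 1, -0.6], [[-0.006, 0.035, 0], 1, -0.6], [[-0.006, 0.035, 0], 1, -0.6], [[-0.006, 0.035, 0], 1, -0.6], [[-0.006, 0.036, 0], 1, -0.6], [[-0.006, 0.036, 0], 0.6, -0.6], [[-0.004, 0.037, 0], 0, -0.6], [[0, 0, 0], 0, -0.6], [[0, 0, -0.03], 0, -0.6], [[0, 0, -0.03], 0, -0.6], [[0, 0, -0.03], 0, -0.6], [[0, 0, -0.03], 0, -0.6], [[0, 0, 0], 0, -0.6], [[0, 0, 0], 0, -0.6]])

```text
t: 11.55
position: [490.9, 272.0, 111.0]
eef_rot: [-0.001, 0.615, 0.789, -0.002]
force: [0.8, 1.2, 1.3]
width: 0.8
grip_force: 0.0
```

jog_arm(increments=[[[0.005, -0.005, 0], 0, -0.6], [[0, 0, -0.02], 0, -0.6], [[0, 0, -0.02], 0, -0.6], [[0, 0, -0.008], 0, -0.6], [[0, 0, 0], 0, -0.6], [[0, 0, 0], 0, 0.6], [[0, 0, 0], 0, 1], [[0, 0, 0], 0, 1], [[0, 0, 0], 0, 1], [[0, 0, 0], 0, 1], [[0, 0, 0], 0, 1], [[0, 0, 0], 0, 1]])

```text
t: 12.55
position: [498.6, 267.8, 65.6]
eef_rot: [0.001, 0.615, 0.788, 0.001]
force: [-1.0, -0.9, 7.2]
width: 0.428
grip_force: 60.0
```

jog_arm(increments=[[[0, 0, 0.02], 0, 1], [[0, 0, 0.03], 0, 1], [[0, 0, 0.03], 0, 1], [[0, 0, 0.02], 0, 1], [[-0.006, -0.028, 0], -1, 1], [[-0.006, -0.028, 0], -1, 1], [[-0.006, -0.028, 0], -1, 1], [[-0.006, -0.028, 0], -1, 1], [[-0.006, -0.028, 0], -1, 1], [[-0.006, -0.028, 0], -1, 1], [[-0.006, -0.028, 0], -1, 1], [[-0.006, -0.028, 0], -1, 1], [[-0.006, -0.028, 0], -1, 1], [[-0.006, -0.028, 0], -1, 1], [[-0.006, -0.028, 0], -1.4, 1], [[-0.006, -0.028, 0], 0, 1], [[-0.006, -0.025, 0], 0, 1], [[-0.006, -0.024, 0], 0, 1], [[0, 0, 0], 0, 1], [[0, 0, 0], 0, 1]])

```text
t: 14.22
position: [413.5, -119.0, 164.4]
eef_rot: [0.001, 0.692, 0.722, -0.0]
force: [-0.2, 0.5, -0.4]
width: 0.428
grip_force: 60.8
```

```bash
python3 - <<'E'
from h import *
b=snap('scene')['pixels'][:,:,::-1]
cv2.imwrite('pics/j.png',cv2.resize(b[130:280,240:440],None,fx=3,fy=3,interpolation=2))
E
```

```text
(no output)
```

View pics/j.png

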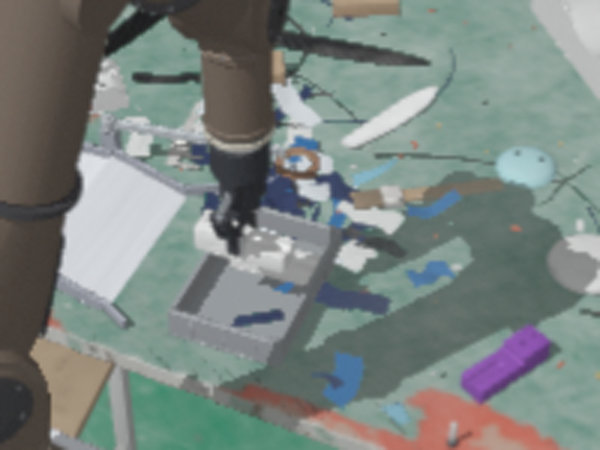

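Fixture c is held above the tote at crop (255,245) and looks level. Next I'll lower it.

jog_arm(increments=[[[0.0015, 0.002, -0.03], 0, 1], [[0, 0, -0.03], 0, 1], [[0, 0, -0.025], 0, 1], [[0, 0, -0.02], 0, 1], [[0, 0, -0.01], 0, 1], [[0, 0, -0.004], 0, 1], [[0, 0, 0], 0, 1], [[0, 0, 0], 0, 1]])

```text
t: 14.93
position: [416.2, -114.8, 45.8]
eef_rot: [0.001, 0.69, 0.724, 0.0]
force: [0.3, 0.6, -1.3]
width: 0.428
grip_force: 61.1
```

jog_arm(increments=[[[0, 0, -0.0015], 0, 1], [[0, 0, 0], 0, 0.2], [[0, 0, 0], 0, -0.3], [[0, 0, 0], 0, -0.3], [[0, 0, 0], 0, -0.3], [[0, 0, 0.02], 0, -0.3], [[0, 0, 0.03], 0, -0.3], [[0, 0, 0.04], 0, -0.3], [[0, 0, 0.02], 0, -0.3], [[0.01, -0.02, 0.02], 7, -0.3], [[0.01, -0.02, 0], 7, -0.6], [[0.01, -0.02, 0], 7, -0.6], [[0.01, -0.02, 0], 7, -0.6], [[0.01, -0.02, 0], 7, -0.6], [[0.01, -0.02, 0], 7, -0.6], [[0, -0.02, 0], 7, -0.6], [[0, -0.02, 0], 7, -0.6], [[0, -0.02, 0], 7, -0.6], [[0, 0, 0], 7, -0.6]])

```text
t: 16.52
position: [474.5, -300.7, 172.8]
eef_rot: [-0.0, 0.151, 0.989, -0.001]
force: [0.5, -0.3, 0.2]
width: 0.803
grip_force: 0.0
```

```bash
python3 - <<'E'
from h import *
print(robot.sense()['joint_positions'])
a=snap('top','t4.png')['pixels'][:,:,::-1];b=snap('scene','s4.png')['pixels'][:,:,::-1]
cv2.imwrite('pics/k.png',np.vstack([cv2.resize(b[185:260,270:370],(800,600),interpolation=2)]))
E
```

```text
[ 1.04231224  0.55422762 -0.82241353  1.78276309  0.4733844   1.01391454
  1.30484864]
```

View pics/k.png

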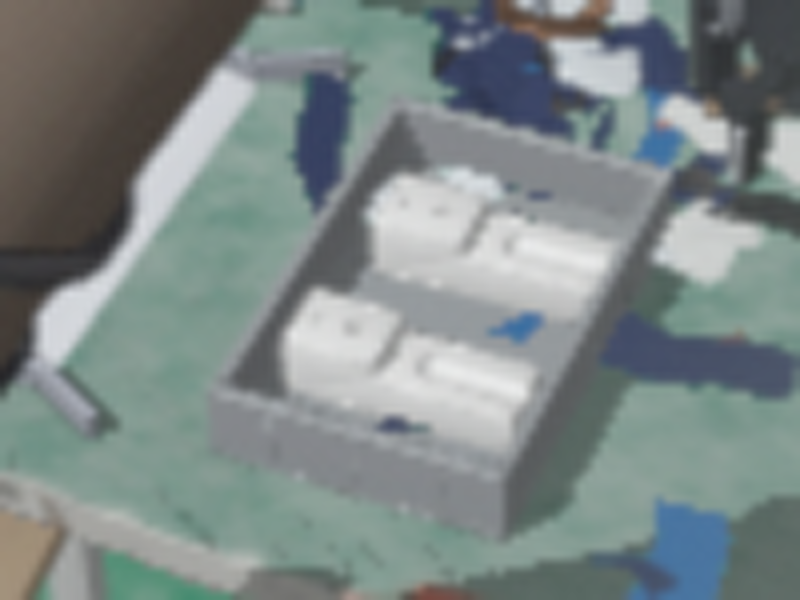

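Both fixtures lie flat in the tote with a gap between them, at crop (490,250) and (410,370). I'll refine the tote pose against the ramp.

```bash
python3 - <<'E'
from h import *
T=snap('top');S=snap('scene')
s=lambda *q:[(270+a/8,185+b/8) for a,b in q];t=lambda *q:[(190+a/4,150+b/4) for a,b in q]
p2,r=fit([(S,[(115,78,45),(115,-78,45),(-115,-78,45),(-115,78,45),(-115,-78,0),(-115,78,0)],s((400,100),(672,174),(505,472),(213,392),(503,540),(213,457)))],[465,-118,0]);print('tote',p2,r.tolist())
ob=[(T,[(119,-120,0),(-119,-120,0),(119,168,58),(-119,168,58),(136,9,75),(-148,6,94)],t((432,237),(395,450),(125,178),(68,413),(292,155),(250,415)))]
os=(S,[(140,-160,18),(-140,-160,18),(119,-120,0),(-119,-120,0)],s((345,55),(100,418),(252,88),(62,358)))
for o in([os],ob+[os]):
  p,r=fit(o,[477,175,.06]);print('shaker',p,r.tolist())
  d=p2[:2]-p[:2];c,q=np.cos(p[2]),np.sin(p[2]);print('tote in shaker',c*d[0]+q*d[1],-q*d[0]+c*d[1],p2[2]-p[2])
E
```

```text
tote [ 4.63814335e+02 -1.15942202e+02  4.90699013e-02] [[-0.5, -1.0], [0.7, -0.6], [0.2, 1.3], [-0.8, -0.2], [0.5, 0.7], [-0.2, -0.4]]
shaker [4.68488376e+02 1.74621340e+02 3.96967573e-02] [[-0.4, 0.1], [0.5, -1.1], [0.8, -0.3], [-1.0, 3.1]]
tote in shaker -16.201760171039687 -290.14913662877035 0.009373144077233435
shaker [4.72948810e+02 1.75642099e+02 4.30863539e-02] [[-0.6, -0.7], [0.5, 2.0], [0.1, -0.2], [0.7, -3.1], [0.0, 2.6], [-2.4, 3.3], [-0.2, -0.7], [1.0, -2.0], [1.1, -1.1], [-0.5, 2.2]]
tote in shaker -21.685415109311833 -290.92023960313225 0.005983547429805551
```

jog_arm(increments=[[[-0.002, 0.028, 0], 7, -0.3], [[-0.002, 0.028, 0], 7, -0.3], [[-0.002, 0.028, 0], 6, -0.3], [[-0.001, 0.027, 0], 0, -0.3], [[0, 0, -0.03], 0, -0.3], [[0, 0, -0.03], 0, -0.3], [[0, 0, 0], 0, -0.3], [[0, 0, 0], 0, -0.3]])

```text
t: 17.38
position: [467.4, -183.8, 113.0]
eef_rot: [-0.001, -0.023, 1.0, 0.0]
force: [0.5, 0.2, -0.1]
width: 0.648
grip_force: 0.0
```

jog_arm(increments=[[[0, -0.006, 0], 0, -0.3], [[0, 0, -0.03], 0, -0.3], [[0, 0, -0.025], 0, -0.3], [[0, 0, -0.015], 0, -0.3], [[0, 0, 0], 0, -0.3], [[0, 0, 0], 0, 0.3], [[0, 0, 0], 0, 0.6], [[0, 0, 0], 0, 1], [[0, 0, 0], 0, 1], [[0, 0, 0], 0, 1], [[0, 0, 0], 0, 1], [[0, 0, 0], 0, 1]], grip_force=60)

```text
t: 18.38
position: [469.4, -190.2, 45.0]
eef_rot: [0.001, -0.023, 1.0, -0.0]
force: [-1.1, 2.2, 9.4]
width: 0.08
grip_force: 59.2
```

jog_arm(increments=[[[0.003, 0, 0], 0, 1], [[0.003, 0, 0], 0, 1], [[0.003, 0, 0], 0, 1], [[0.003, 0, 0], 0, 1], [[0.003, 0, 0], 0, 1], [[0.003, 0.001, 0], 0, 1], [[0.001, 0, 0], 0, 1], [[0, 0.008, 0], 0, 1], [[-0.001, 0.008, 0], 0, 1], [[0, 0.008, 0], 0, 1], [[-0.001, 0.008, 0], 0, 1], [[0, 0.008, 0], 0, 1], [[0, 0, 0], 0, 1]])

```text
t: 19.47
position: [486.2, -149.8, 44.8]
eef_rot: [0.001, -0.023, 1.0, -0.001]
force: [-1.1, 0.6, 11.6]
width: 0.083
grip_force: 60.7
```

```bash
python3 - <<'E'
from h import *
a=snap('top','t5.png')['pixels'][:,:,::-1];b=snap('scene','s5.png')['pixels'][:,:,::-1]
cv2.imwrite('pics/l.png',np.hstack([cv2.resize(a[180:280,270:350],(400,500),interpolation=2),cv2.resize(b[170:270,250:330],(400,500),interpolation=2)]))
E
```

```text
(no output)
```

View pics/l.png

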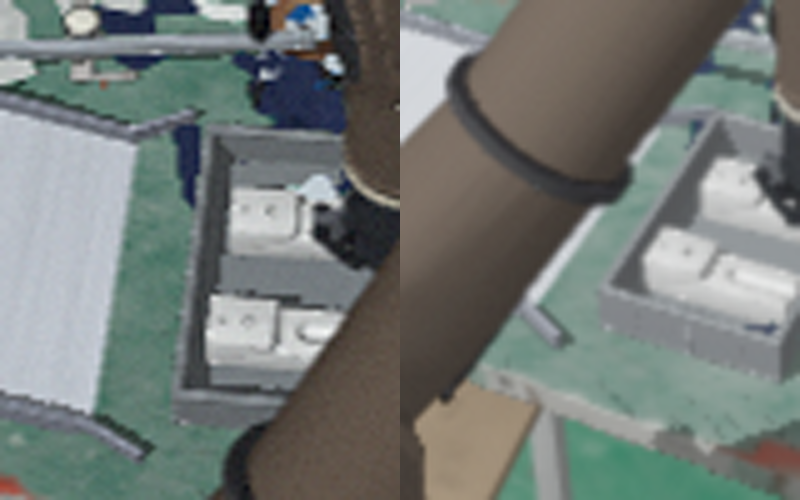

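In the top crop, the ramp's foot corners are at (135,140) and (95,415), and the flare tips at (198,113) and (150,455). The tote's nose rim corners are at (205,130) and (177,393). I'll work out the lateral offset.

```bash
python3 - <<'E'
from h import *
T=snap('top')
q=lambda *q:[(270+a/5,180+b/5) for a,b in q]
sh=p2w(T,q((198,110),(150,452),(137,140),(95,415)),[18,18,0,0]);to=p2w(T,q((203,129),(177,392),(180,425)),[45,45,0])
print(sh.round(1).tolist(),to.round(1).tolist(),np.linalg.norm(to[0]-to[1]))
m=(sh[0]+sh[1])/2;m2=(sh[2]+sh[3])/2;n=(to[0]+to[1])/2
ux=(sh[0]-sh[1]+sh[2]-sh[3]);ux/=np.linalg.norm(ux);print('yaw sh',np.arctan2(ux[1],ux[0]),'tote',np.arctan2(*(to[0]-to[1])[[1,0]]))
uy=np.array([-ux[1],ux[0],0]);print('lat vs tips',(n-m)@ux,'vs foot',(n-m2)@ux,'gap to foot',(m2-n)@uy, np.linalg.norm(sh[2]-sh[3]))
E
```

```text
[[621.6, 16.7, 18.0], [333.8, 6.3, 18.0], [599.3, 61.2, 0.0], [365.1, 52.4, 0.0]] [[588.6, 7.1, 45.0], [369.9, -8.1, 45.0], [365.9, -9.5, 0.0]] 219.16899782540352
yaw sh 0.036805164093470816 tote 0.06952614721821576
lat vs tips 1.0638569006119618 vs foot -5.0913548706704805 gap to foot 57.17104893014593 234.35907670964997
```

jog_arm(increments=[[[0, 0, 0], 0, 0.5], [[0, 0, 0], 0, -0.2], [[0, 0, 0], 0, -0.2], [[0, 0, 0.03], 0, -0.2], [[0, 0, 0.04], 0, -0.2], [[0, -0.03, 0.03], -7, -0.2], [[0, -0.03, 0], -7, -1], [[0, -0.02, 0], -7, -1], [[0, 0, 0], -7, -1], [[0, 0, 0], -7, -1], [[0, 0, 0], -7, -1], [[0, 0, 0], -7, -1], [[0, 0, 0], -7, -1], [[0, 0, 0], -7, -1], [[0, 0, 0], -7, -1], [[0, 0, 0], -7, -1], [[0, 0, 0], -7, -1], [[0, 0, 0], -6, -1], [[0, 0, 0], 0, -1], [[0, 0, 0], 0, -1]])

```text
t: 21.28
position: [485.2, -229.2, 142.8]
eef_rot: [0.0, 0.689, 0.725, -0.0]
force: [0.5, -0.0, 1.0]
width: 1.001
grip_force: 0.0
```

jog_arm(increments=[[[0, 0, -0.037], 0, -1], [[0, 0, -0.037], 0, -1], [[0, 0, -0.037], 0, -1], [[0, 0.02, 0], 0, -1], [[0, 0.02, 0], 0, -1], [[0, 0.01, 0], 0, -1], [[0, 0.01, 0], 0, -1], [[0, 0.01, 0], 0, -1], [[0, 0.01, 0], 0, -1], [[-0.001, 0.01, 0], 0, -1], [[0, 0.01, 0], 0, -1], [[-0.001, 0.01, 0], 0, -1], [[0, 0, 0], 0, -1]])

```text
t: 22.37
position: [483.4, -116.6, 32.1]
eef_rot: [-0.0, 0.69, 0.724, 0.001]
force: [-0.5, 0.7, -0.6]
width: 1.0
grip_force: 0.0
```

jog_arm(increments=[[[0, 0.01, 0], 0, -1], [[-0.001, 0.01, 0], 0, -1], [[0, 0.01, 0], 0, -1], [[-0.001, 0.01, 0], 0, -1], [[0, 0.01, 0], 0, -1], [[0, 0.01, 0], 0, -1], [[-0.001, 0.01, 0], 0, -1], [[0, 0, 0], 0, -1]])

```text
t: 23.03
position: [480.1, -47.8, 31.9]
eef_rot: [-0.0, 0.69, 0.724, 0.0]
force: [-0.4, -1.6, -1.0]
width: 1.004
grip_force: 0.3
```

```bash
python3 - <<'E'
from h import *
a=snap('top','t6.png')['pixels'][:,:,::-1];b=snap('scene','s6.png')['pixels'][:,:,::-1]
cv2.imwrite('pics/m.png',np.hstack([cv2.resize(a[170:290,230:330],(400,480),interpolation=2),cv2.resize(b[160:280,230:330],(400,480),interpolation=2)]))
E
```

```text
(no output)
```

View pics/m.png

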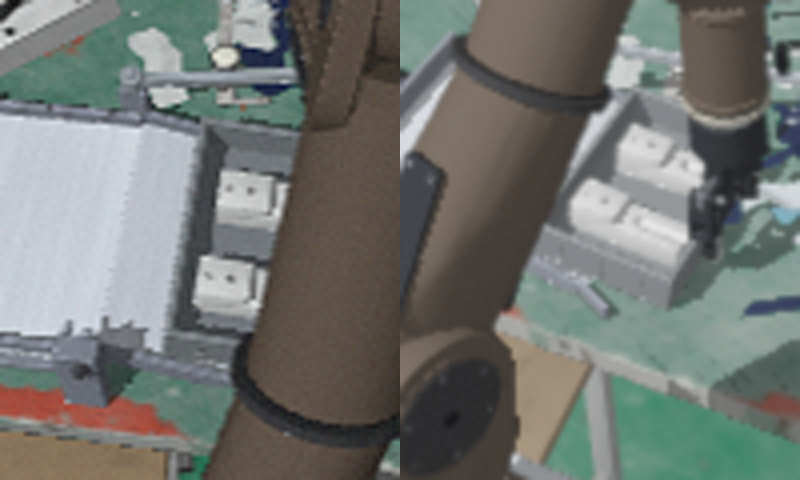

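The tote's nose is centred between the rails and partway up the ramp, and the fixtures stay in place. I'll keep pushing.

jog_arm(increments=[[[0, 0.01, 0], 0, -1], [[-0.001, 0.01, 0], 0, -1], [[0, 0.01, 0], 0, -1], [[-0.001, 0.01, 0], 0, -1], [[0, 0.01, 0], 0, -1], [[0, 0.01, 0], 0, -1], [[-0.001, 0.01, 0.001], 0, -1], [[0, 0.01, 0.001], 0, -1], [[0, 0.01, 0.002], 0, -1], [[0, 0, 0], 0, -1]])

```text
t: 23.97
position: [477.3, 43.3, 36.2]
eef_rot: [-0.0, 0.69, 0.724, 0.001]
force: [-0.3, -0.2, 0.1]
width: 0.998
grip_force: 0.0
```

jog_arm(increments=[[[-0.001, 0.01, 0.003], 0, -1], [[0, 0.01, 0.003], 0, -1], [[-0.001, 0.01, 0.003], 0, -1], [[0, 0.01, 0.003], 0, -1], [[0, 0.01, 0.003], 0, -1], [[-0.001, 0.01, 0.004], 0, -1], [[0, 0.01, 0.003], 0, -1], [[0, 0.01, 0.004], 0, -1], [[-0.001, 0.01, 0.003], 0, -1], [[0, 0.01, 0.004], 0, -1], [[0, 0, 0], 0, -1]])

```text
t: 24.88
position: [473.6, 143.6, 69.8]
eef_rot: [-0.0, 0.69, 0.724, 0.002]
force: [0.4, 0.8, 0.9]
width: 0.999
grip_force: 0.0
```

jog_arm(increments=[[[0, 0.004, 0.001], 0, -1], [[0, 0.004, 0.001], 0, -1], [[0, 0.004, 0], 0, -1], [[0, 0.004, 0], 0, -1], [[0, 0.004, 0], 0, -1], [[0, 0.004, 0], 0, -1]])

```text
t: 25.38
position: [473.1, 164.8, 70.5]
eef_rot: [-0.0, 0.691, 0.723, -0.0]
force: [-0.5, -3.1, -0.6]
width: 0.997
grip_force: 1.5
```

jog_arm(increments=[[[0, 0.003, 0], 0, -1], [[0, 0.003, 0], 0, -1], [[0, 0, 0], 0, -1]])

```text
t: 25.63
position: [473.3, 171.8, 70.9]
eef_rot: [-0.0, 0.69, 0.724, 0.0]
force: [-0.4, -1.1, 0.6]
width: 1.001
grip_force: 0.0
```

jog_arm(increments=[[[0, 0.003, 0], 0, -1], [[0, 0.003, 0], 0, -1], [[0, 0, 0], 0, -1]])

```text
t: 25.88
position: [473.4, 176.8, 70.9]
eef_rot: [0.0, 0.691, 0.723, 0.0]
force: [0.1, -2.5, -0.1]
width: 0.997
grip_force: 1.2
```

jog_arm(increments=[[[0, -0.02, 0], 0, -1], [[0, -0.03, 0.03], 0, -1], [[0, -0.03, 0.04], 0, -1], [[0, -0.03, 0.04], 0, -1], [[0.01, -0.03, 0.04], 0, -1], [[0.03, -0.03, 0], 0, 0.3], [[0.03, -0.02, 0], 0, 0.3], [[0.03, 0, 0], 0, 0.3], [[0.03, 0, 0], 0, 0.3], [[0.03, 0, 0], 6, 0.3], [[0, 0, 0], 0, 0.3], [[0, 0, 0], 0, 0.3]])

```text
t: 26.88
position: [632.1, 4.0, 199.1]
eef_rot: [-0.0, 0.652, 0.758, 0.001]
force: [-0.3, -0.3, -0.6]
width: 0.35
grip_force: 0.0
```

```bash
python3 - <<'E'
from h import *
T=snap('top','t7.png');S=snap('scene','s7.png');a=T['pixels'][:,:,::-1];b=S['pixels'][:,:,::-1]
im=np.hstack([cv2.resize(a[165:285,195:335],(420*800//840,360*800//840*1),interpolation=2),cv2.resize(b[140:260,200:340],(400,342),interpolation=2)])
cv2.imwrite('pics/n.png',im);print(im.shape,robot.sense()['position'])
E
```

```text
(342, 800, 3) [630.36039724   3.94241912 199.46515693]
```

View pics/n.png

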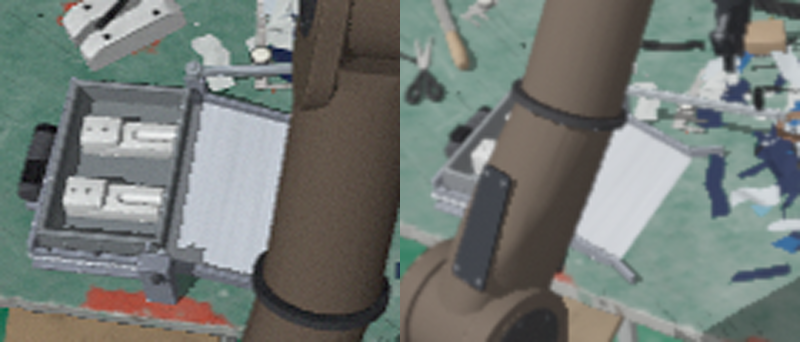

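The tote sits fully behind the lip with the whole ramp bare, and both fixtures are flat in it. Next I'll cage the knob between the fingers.

jog_arm(increments=[[[0.009, -0.016, 0], 1, 0.3], [[0.008, -0.015, 0], 0, 0.3], [[0, 0, 0], 0, 0.3], [[0, 0, -0.025], 0, 0.3], [[0, 0, -0.02], 0, 0.3], [[0, 0, -0.01], 0, 0.3], [[0, 0, -0.01], 0, 0.3], [[0, 0, 0], 0, 0.3]])

```text
t: 27.65
position: [646.6, -27.5, 133.1]
eef_rot: [-0.001, 0.645, 0.764, -0.001]
force: [0.3, 0.5, 0.3]
width: 0.35
grip_force: 0.0
```

jog_arm(increments=[[[0, 0, -0.008], 0, 0.3], [[0, 0, -0.006], 0, 0.3], [[0, 0, 0], 0, 1], [[0, 0, 0], 0, 1], [[0, 0, 0], 0, 1], [[0, 0, 0], 0, 1]], grip_force=20)

```text
t: 28.15
position: [647.5, -27.7, 120.2]
eef_rot: [-0.0, 0.645, 0.764, -0.0]
force: [0.3, 0.6, -8.4]
width: 0.204
grip_force: 21.7
```

```bash
python3 - <<'E'
import numpy as np
H=np.array([607.5,190.7]);a=np.radians(-79.6-np.arange(0,100,4.9)[:21]);P=H+220*np.c_[np.cos(a),np.sin(a)]
P[0]=(647.5,-27.7)
print((np.diff(P.round(),axis=0)/1000).tolist(),P[-1])
E
```

```text
[[-0.019, 0.0], [-0.019, -0.001], [-0.019, 0.0], [-0.019, 0.003], [-0.018, 0.003], [-0.018, 0.006], [-0.018, 0.007], [-0.016, 0.008], [-0.017, 0.01], [-0.015, 0.011], [-0.014, 0.012], [-0.013, 0.014], [-0.012, 0.014], [-0.01, 0.016], [-0.01, 0.016], [-0.007, 0.017], [-0.007, 0.018], [-0.005, 0.018], [-0.003, 0.019], [-0.001, 0.018]] [387.69297738 181.48735618]
```

jog_arm(increments=[[[0, 0, 0], 0, 0.45], [[-0.01, 0, 0], -2.5, 0.45], [[-0.009, 0, 0], -2.4, 0.45], [[-0.019, -0.001, 0], -4.9, 0.45], [[-0.019, 0, 0], -4.9, 0.45], [[-0.019, 0.003, 0], -4.9, 0.45], [[-0.018, 0.003, 0], -4.9, 0.45], [[-0.018, 0.006, 0], -4.9, 0.45], [[-0.018, 0.007, 0], -4.9, 0.45], [[-0.016, 0.008, 0], -4.9, 0.45], [[-0.017, 0.01, 0], -4.9, 0.45], [[0, 0, 0], 0, 0.45]])

```text
t: 29.15
position: [482.5, 10.3, 121.4]
eef_rot: [-0.0, 0.885, 0.465, -0.0]
force: [-1.2, 0.6, 0.2]
width: 0.278
grip_force: 0.0
```

jog_arm(increments=[[[-0.015, 0.011, 0], -4.9, 0.45], [[-0.014, 0.012, 0], -4.9, 0.45], [[-0.013, 0.014, 0], -4.9, 0.45], [[-0.012, 0.014, 0], -4.9, 0.45], [[-0.01, 0.016, 0], -4.9, 0.45], [[-0.01, 0.016, 0], -4.9, 0.45], [[-0.007, 0.017, 0], -4.9, 0.45], [[-0.007, 0.018, 0], -4.9, 0.45], [[-0.005, 0.018, 0], -4.9, 0.45], [[0, 0, 0], 0, 0.45]])

```text
t: 29.98
position: [392.3, 148.3, 121.6]
eef_rot: [-0.001, 0.995, 0.1, 0.001]
force: [0.2, -0.0, -0.0]
width: 0.276
grip_force: 0.0
```

jog_arm(increments=[[[0, 0, 0], 0, 1], [[0, 0, 0], 0, 1], [[0, 0, 0], 0, 1], [[0, 0, 0], 0, 1]])

```text
t: 30.32
position: [393.1, 144.0, 121.4]
eef_rot: [-0.0, 0.995, 0.101, 0.001]
force: [-1.2, 1.6, 7.1]
width: 0.202
grip_force: 21.8
```

jog_arm(increments=[[[-0.001, 0.006, 0], -2, 1], [[-0.001, 0.006, 0], -2, 1], [[-0.001, 0.006, 0], -2, 1], [[0, 0.006, 0], -2, 1], [[0, 0.004, 0], -1, 1], [[0, 0.003, 0], 0, 1], [[0, 0, 0], 0, 1]])

```text
t: 30.9
position: [389.0, 174.2, 121.2]
eef_rot: [0.0, 1.0, 0.022, -0.0]
force: [-5.9, -1.6, 11.8]
width: 0.204
grip_force: 22.3
```

jog_arm(increments=[[[-0.003, 0.003, 0], 0, 1], [[0, 0.003, 0], 0, 1], [[0, 0.003, 0], 0, 1], [[0, 0, 0], 0, 1]])

```text
t: 31.23
position: [388.0, 184.3, 121.4]
eef_rot: [-0.001, 1.0, 0.021, 0.002]
force: [4.9, -0.8, 3.8]
width: 0.201
grip_force: 21.6
```

jog_arm(increments=[[[0, 0.002, 0], 0, 1], [[0, 0.002, 0], 0, 1], [[0, 0.002, 0], 0, 1], [[0, 0, 0], 0, 1]])

```text
t: 31.57
position: [387.7, 185.5, 121.1]
eef_rot: [0.003, 1.0, 0.02, 0.001]
force: [7.7, -20.2, 16.2]
width: 0.204
grip_force: 23.3
```

At y = 185.5 the keeper pushes back with 20 N, well above the plunger's 4 N, so it is against its stop. Now I'll release and retreat.

jog_arm(increments=[[[0, -0.002, 0], 0, 0.3], [[0, -0.002, 0], 0, 0.2], [[0, 0, 0], 0, 0.2], [[0, 0, 0], 0, 0.2], [[0, 0, 0.02], 0, 0.2], [[0, 0, 0.03], 0, 0.2], [[0, 0, 0.04], 0, 0.2], [[0, -0.03, 0.03], 0, 0.2], [[0.01, -0.04, 0], 0, 0], [[0.02, -0.04, 0], 0, 0], [[0.03, -0.04, 0], 0, 0], [[0.03, -0.04, 0], 0, 0], [[0.03, -0.04, 0], 0, 0], [[0.03, -0.04, 0], 0, 0], [[0, -0.04, 0], 0, 0], [[0, -0.04, 0], 0, 0], [[0, 0, 0], 0, 0]])

```text
t: 32.98
position: [513.5, -142.7, 239.7]
eef_rot: [0.002, 1.0, 0.017, -0.001]
force: [0.3, 0.7, -0.1]
width: 0.502
grip_force: 0.0
```

```bash
python3 - <<'E'
from h import *
T=snap('top');a=T['pixels']
p=[473,175.6,.043]
k=w2p(T,loc(p,[(-85,9,128),(-85,9,110),(135,9,91),(-128,9,91)]));print(k.round(1))
# dark knob pixels near predicted
g=a.max(2)[190:290,215:290]; m=(g<50).astype(np.uint8)
n,l,st,ce=cv2.connectedComponentsWithStats(m)
for i in range(1,n):
  if st[i,4]>5: print(ce[i]+[215,190],st[i])
cv2.imwrite('pics/o.png',cv2.resize(a[175:275,195:315,::-1],(720,600),interpolation=2))
E
```

```text
[[251.2 236.1]
 [251.8 238.6]
 [262.5 189.2]
 [250.4 252.1]]
[273.5 207.1] [57 10  6 13 30]
[273.  219.5] [58 27  1  6  6]
[250.74074074 237.96296296] [34 45  5  7 27]
[270.     276.8125] [54 81  3 11 16]
[273.63636364 286.27272727] [54 93 11  7 22]
```

View pics/o.png

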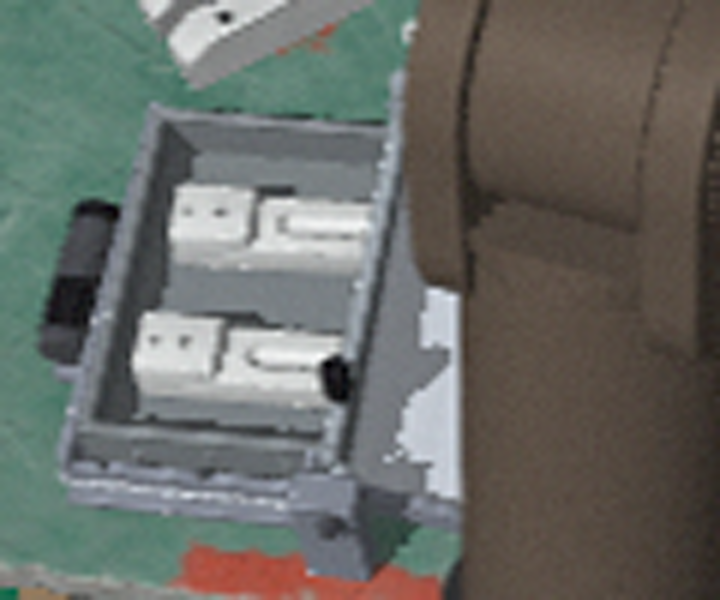

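The bar lies across the tote with its nose in the catch post, at crop (330,470). The knob is at pixel (250.7,238), against (251,237) predicted for shut. Both fixtures are flat and apart, so I'm handing it in.

```bash
python3 -c "
from bench import robot
print(robot.sign_off())"
```

```text
the job is handed in; nothing more can be done
None
```

The job is handed in: both white fixtures present (one from the bench, one from the deck) lie flat and apart in the tote, the tote looks seated behind the lip, and the keeper is shut against its stop; sign-off gave no verdict.

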